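Set out the front display of a bead stall

ROBOT

A 6-joint arm with a two-finger parallel gripper is mounted at the origin on the work surface. World frame = base frame: x ahead of the robot, y to its left, z up, the work surface at z = 0. Lengths are in m, angles in rad, forces in N, time in s.
With the tool pointing down it reaches from about 0.275 to 0.75 m from the base axis. Payload 10.2 kg.
Tool frame: the origin (TCP) lies on the centre line of the jaws, within the pads' length; the fingertips stand 22 mm ahead of it and the grasp point (between the pads) lies 3 mm ahead of it; z points along the fingers, y is the line along which they close (so a half turn about z gives the same grasp; the last joint's range is limited). The gripper opens to 85 mm and grips with 20 to 120 N. Pads are 22 mm wide; open, the fingers measure 114 mm over their backs; the gripper's body (76 mm by 85 mm) begins 54 mm behind the grasp point. The pads swing forward as they close: fully open they stand 13 mm farther back than shut.
Start: joints at [-1.362, 0.313, 1.498, -0, 1.331, -0.223], TCP at [0.22, -0.477, 0.253] pointing down, gripper open.
Joint ranges: [-2.94, 2.94], [-0.97, 2.17], [0.19, 2.56], [-1.23, 4.37], [0.02, 3.11], [-2.88, 2.88]. Speed limits (rad/s): [2.39, 2.39, 3.01, 3.14, 3.14, 3.14].

INTERFACE

Orientations are given as a rotation vector (axis times angle).
In Python, from bench import telemetry, vision, ticket gives the robot as it stands. The module is installed in compiled form; this text tells all that it offers.
- The arm moves only by the tool drive_tool, never from a script. Its argument "plan" is a list of rows, each an object of numbers: "grip": the opening, from -1 (shut) to 1 (fully open); "tx", "ty", "tz": the shift along the tool's x, y, z in cm; "rx", "ry", "rz": the turn, a rotation vector about the tool's x, y, z in rad. A call has 1 to 20 rows; each row shifts and turns the commanded pose from where the row before left it, along the tool's axes as they then stand; what a row does not reach is not made up. A row lasts 1/12 s, in which the tool goes at most 41.7 mm and 7.16 degrees, less where a joint would pass 70% of its speed; a pose out of reach is approached as far as the arm can. A call with a gripper value outside its range is refused whole. The fingers move at their own pace and stop on an object; the grip force is fixed at half the most. Time passes only in rows, so rows that do not move let the fingers close. It gives the time, the measured TCP pose, the force, the opening and the grip force at its end, in the units of the state.
- telemetry.sense(): the state, without advancing time (a new reading comes with each control period).
- vision.read_camera(name): name is "scene" or "top"; returns the picture (384x512x3 uint8, red, green, blue); there is no depth.
- vision.calibration(name): a dict with "mtx" (3x3 intrinsics, pixels), "dist_coeffs" ([k1, k2, p1, p2, k3] as OpenCV has them; the pictures are not rectified), "R" (3x3) and "t" (3): a world point X has camera coordinates R X + t. Camera axes: x right, y down, z forward; pixel columns grow to the right and rows downward; lengths in m; the calibration is good to about 2 mm. A picture is of the moment at which its call begins. calibration takes no time and is no camera call.
- ticket.finish_job(): hands the job in; it is judged then, once.
The state is a dict: "time": time; "qpos": joint angles; "qvel": joint speeds; "joint_torque": joint torques, N m; "tool_pos": TCP position; "ee_rot": TCP orientation; "contact_force": force on the tool from outside, world axes, zero at the start; "ft_torque": the same for the moment, N m; "opening": finger opening in m; "finger_force": force on a finger pad.
Only numpy, scipy, OpenCV 4.12 (cv2) and the standard library are available. Lean on these libraries where they do the work, as an engineer would, in place of code of your own. Each camera call takes 0.05 s, during which the arm holds its last target. There are 200 camera calls.

TASK

Set out the front display of the bead stall: stand the round tin in the middle of the slate tile and put the wooden box centred on top of the tin, its long sides in line with the long sides of the tile. Stand the stoppered jar in the middle of the round plinth, and stand the ring cone upright on the table exactly halfway between the centres of the tile and the plinth, on the straight line joining them. Leave the bell, the bowl and the magnifying glass where they are.

Things in the scene. Friction and masses are not known exactly. Their poses are not given: they have to be found in the camera images.
- slate_tile: dark grey oblong slate tile fixed flat on the table, 120 (its x) by 84 (its y) by 8 mm thick; origin at the centre of its underside, x along its long side, z up. The centre of the plinth is 280 mm from its centre, straight off one of its long sides (along its +y or -y).
- plinth: round dark turned-wood display plinth fixed on the table, 90 mm across, 30 mm high, with a flat top and a shallow groove round its side; origin at the centre of its underside, z up; its yaw means nothing
- tin: loose flat round aluminium tin, lid shut (does not open), 60 mm across, 28 mm high, flat top, 0.09 to 0.19 kg; origin at the centre of its underside, z up
- box: loose small dark brown wooden box, lid shut (does not open), 60 (its x) by 40 (its y) by 30 mm high, with a pale seam round it and a small brass catch on its -y side, 0.07 to 0.14 kg; origin at the centre of its underside, z up
- jar: loose white ceramic jar with a cork stopper, 50 mm across (straight side from 3 to 44 mm up), shoulder to 52 mm, stopper 30 mm across up to 65 mm; 0.1 to 0.21 kg; origin at the centre of its underside, z up
- ring_cone: loose pale wooden ring cone (stand for showing rings): a round foot 46 mm across and 30 mm high with straight sides, and on it a slim cone from 30 mm across to 12 mm across at the top, 70 mm up; 0.06 to 0.13 kg; origin at the centre of its underside, z up
- bell: bystander: loose brass hand bell standing upright, 54 mm across at its mouth, dark wooden handle up to 70 mm; origin at the centre of its underside
- bead_bowl: bystander: loose small empty wooden bowl, 80 mm across, 32 mm high, standing beyond the work; origin at the centre of its underside
- magnifier: bystander: loose magnifying glass lying flat beyond the work, lens ring 66 mm across and 10 mm thick, black handle reaching 126 mm from the lens along its -y; origin under the lens centre
Things that resemble listed ones, but are neither listed nor needed, are in the scene too. What is meant by the tin is not pink, and is the smaller of those in its own colour.

How it is judged:
At the end, for the whole second after the job is handed in: Tin upright within 15 mm of the tile's centre; box flat on the tin within 12 mm of its centre, long sides within 0.2 rad of the tile's; jar upright within 15 mm of the plinth's centre; cone upright on the table within 15 mm of the midpoint, along and across the line; all at rest (horizontal distance between tin and slate_tile below 0.015 m and z of tin in the frame of slate_tile between 0.004 and 0.012 m and angle between each of tin, box, jar, ring_cone's own z axis and vertical below 0.1 rad and linear speed of each of tin, box, jar, ring_cone below 0.02 m/s and angular speed of each of tin, box, jar, ring_cone below 0.2 rad/s and horizontal distance between box and tin below 0.012 m and z of box in the frame of tin between 0.024 and 0.032 m and angle between the x axis of box and the x axis of slate_tile, either way round below 0.2 rad and horizontal distance between jar and plinth below 0.015 m and z of jar in the frame of plinth between 0.026 and 0.034 m and horizontal distance between ring_cone and slate_tile below 0.155 m and horizontal distance between ring_cone and plinth below 0.155 m and x of ring_cone in the frame of slate_tile between -0.015 and 0.015 m and height (world z) of ring_cone below 0.004 m); the robot touches nothing.
It fails at once if the bell is moved by more than 20 mm or knocked over (distance of bell from where it was at the start of the episode above 0.02 m or angle between bell's own z axis and vertical above 0.5 rad).
It fails at once if the bowl is moved by more than 20 mm or knocked over (distance of bead_bowl from where it was at the start of the episode above 0.02 m or angle between bead_bowl's own z axis and vertical above 0.5 rad).
It fails at once if the magnifying glass is moved by more than 20 mm or knocked over (distance of magnifier from where it was at the start of the episode above 0.02 m or angle between magnifier's own z axis and vertical above 0.5 rad).
It also fails if it takes over 109 s, if anything falls off the work surface, if the arm or the gripper's body presses on something with over 40 N, if the wrist force passes 120 N, or if a joint passes its speed limit or range.

## Working session

There is one attempt and no reset: what is moved stays moved. The work goes in short steps, Python scripts to look and compute and a tool call to move; the robot and the scene stay as the last step left them, time stands still between calls to the robot, and variables do not carry over. Pictures are saved under pics/ and viewed, at most 14 in all, crops included, and the job is handed in when it is done.

Besides the shell and the picture viewer there is one more tool, called after "Call:" as a command line: name --argument value ..., lists and objects as JSON in quotes. drive_tool: Moves the arm, as the interface text tells. Its arguments: {"type":"object","properties":{"plan":{"type":"array"}},"required":["plan"]}

```bash
mkdir -p pics; python3 - <<'E'
from bench import telemetry, vision
import cv2
print(telemetry.sense())
for n in("scene","top"):
    c=vision.calibration(n); print(n,c)
    cv2.imwrite(f"pics/{n}0.png",cv2.resize(vision.read_camera(n)[:,:,::-1],(800,600),interpolation=cv2.INTER_CUBIC))
E
```

```text
{'time': 0.0, 'qpos': array([-1.36240288e+00,  3.13469820e-01,  1.49846136e+00, -4.51854842e-05,
        1.33102618e+00, -2.23407826e-01]), 'qvel': array([-0.00072561,  0.00025993, -0.00124097, -0.00064831,  0.00146839,
       -0.00012374]), 'joint_torque': array([ 4.25791077e-04, -4.12262070e+01, -2.59743011e+01, -1.02904498e-04,
        4.16356634e-03, -2.61837221e-05]), 'tool_pos': array([ 0.21964008, -0.47657732,  0.25271579]), 'ee_rot': array([-3.06732003e+00, -6.72738817e-01,  5.28174347e-05]), 'contact_force': array([-0.08881773,  0.73782706, -0.1138324 ]), 'ft_torque': array([ 0.00554124, -0.01483902, -0.0164152 ]), 'finger_force': 0.0, 'opening': 0.0854909906322614}
scene {'mtx': array([[472.12666964,   0.        , 263.8647947 ],
       [  0.        , 472.12666964, 197.19972504],
       [  0.        ,   0.        ,   1.        ]]), 'dist_coeffs': array([0.02024847, 0.        , 0.        , 0.        , 0.        ]), 'R': array([[ 0.36694671,  0.93020606,  0.00817251],
       [ 0.74962383, -0.29048587, -0.59471176],
       [-0.55083049,  0.22435383, -0.80389746]]), 't': array([-0.25312116, -0.44688609,  1.59181599])}
top {'mtx': array([[412.47456927,   0.        , 259.8516991 ],
       [  0.        , 412.47456927, 192.91129611],
       [  0.        ,   0.        ,   1.        ]]), 'dist_coeffs': array([-0.1270665,  0.       ,  0.       ,  0.       ,  0.       ]), 'R': array([[ 2.38557045e-02, -9.99715393e-01, -1.96956577e-04],
       [-9.99120824e-01, -2.38347218e-02, -3.44889027e-02],
       [ 3.44743925e-02,  1.01954049e-03, -9.99405061e-01]]), 't': array([0.00381587, 0.63741072, 1.03280433])}
```

View pics/top0.png

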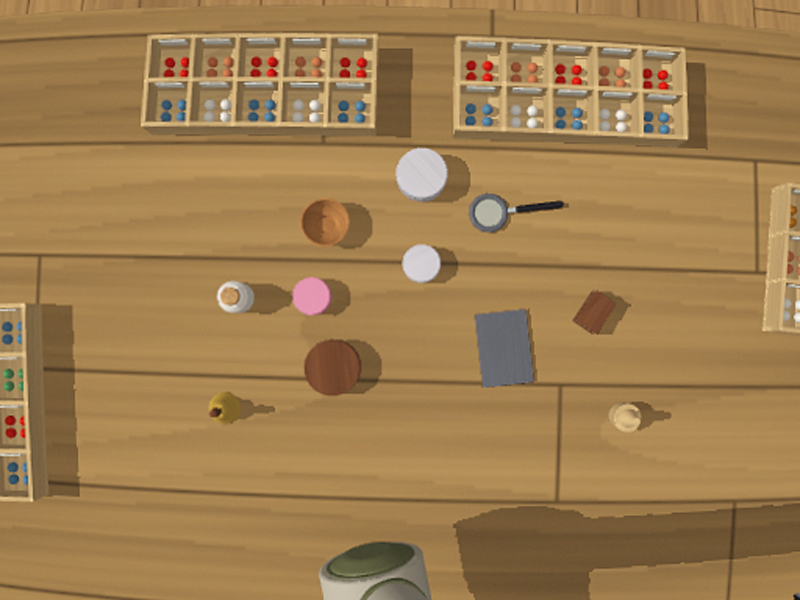

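View pics/scene0.png

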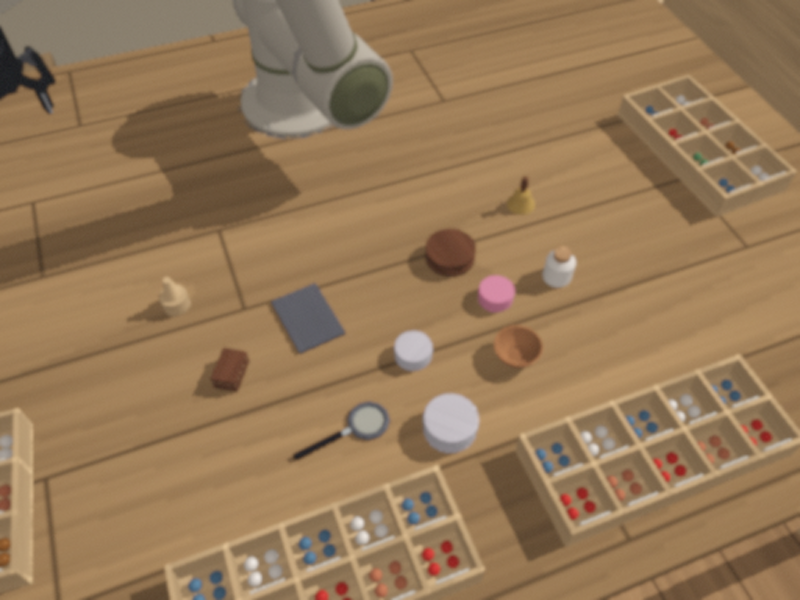

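Silver tins at top-view pixels (422,174) and (422,263), and a pink one at (311,296). The target tin is the one at (422,263): silver, and the smaller of the two. The tile is at (505,348), plinth (332,367), box (596,312), cone (627,417), jar (236,297) and bell (225,408). Next I'll fit the poses and confirm in a crop.

```bash
cat > h.py <<'E'
import numpy as np, cv2
from scipy.optimize import minimize
from bench import vision, telemetry
CAL={n:vision.calibration(n) for n in("top","scene")}
def proj(X,n="top"):
    c=CAL[n]; return cv2.projectPoints(np.float64(X),cv2.Rodrigues(c["R"])[0],c["t"],c["mtx"],c["dist_coeffs"])[0][:,0]
def world(px,z,n="top"):
    c=CAL[n]; u=cv2.undistortPoints(np.float64([[px]]),c["mtx"],c["dist_coeffs"])[0,0]
    d=c["R"].T@np.r_[u,1]; o=-c["R"].T@c["t"]; return (o+d*(z-o[2])/d[2])[:2]
a=np.linspace(0,2*np.pi,48,endpoint=False)
def cyl(*rz): return np.vstack([np.c_[r*np.cos(a),r*np.sin(a),0*a+z] for r,z in rz])
def cub(x,y,h): return np.array([[i*x/2,j*y/2,k] for i in(-1,1) for j in(-1,1) for k in(0,h)])
M=dict(slate_tile=cub(.12,.084,.008),plinth=cyl((.045,0),(.045,.03)),tin=cyl((.03,0),(.03,.028)),box=cub(.06,.04,.03),
 jar=cyl((.025,.003),(.025,.044),(.015,.065)),ring_cone=cyl((.023,0),(.023,.03),(.006,.07)))
def hulls(m,p,z0=0,n="top"):
    c,s=np.cos(p[2]),np.sin(p[2]); X=m@np.array([[c,s,0],[-s,c,0],[0,0,1]])+[p[0],p[1],z0]
    return cv2.convexHull(np.float32(proj(X,n)))
def fit(img,name,px,z0=0,n="top",yaws=(0,),r=None):
    m=M[name]; w=world(px,z0+m[:,2].max()/2,n); R=np.hypot(m[:,0],m[:,1]).max()
    f=CAL[n]["mtx"][0,0]/(CAL[n]["R"]@np.r_[w,z0]+CAL[n]["t"])[2]; rp=r or R*f*1.05
    g=np.full(img.shape[:2],cv2.GC_BGD,np.uint8); c=tuple(int(round(v)) for v in px)
    cv2.circle(g,c,int(rp*1.35),cv2.GC_PR_BGD,-1); cv2.circle(g,c,int(rp*.95),cv2.GC_PR_FGD,-1)
    x,y=c; k=int(rp*2.2); sl=np.s_[max(0,y-k):y+k,max(0,x-k):x+k]
    sub=np.ascontiguousarray(img[sl]); gs=np.ascontiguousarray(g[sl])
    cv2.grabCut(sub,gs,None,np.zeros((1,65)),np.zeros((1,65)),6,cv2.GC_INIT_WITH_MASK)
    mk=np.uint8((gs==1)|(gs==3)); nl,lb,st,_=cv2.connectedComponentsWithStats(mk)
    mk=np.uint8(lb==1+st[1:,4].argmax()); S=4
    mb=cv2.resize(mk,None,fx=S,fy=S,interpolation=cv2.INTER_NEAREST); off=np.array([max(0,x-k),max(0,y-k)])
    def cost(p):
        h=(hulls(m,p,z0,n)[:,0]-off+.5)*S-.5; q=np.zeros_like(mb); cv2.fillConvexPoly(q,np.int32(np.round(h*16)),1,shift=4)
        return 1-(q&mb).sum()/max(1,(q|mb).sum())
    best=min((minimize(cost,[*w,yw],method="Nelder-Mead",options=dict(initial_simplex=np.array([[*w,yw],[w[0]+.008,w[1],yw],[w[0],w[1]+.008,yw],[w[0],w[1],yw+.3]]))) for yw in yaws),key=lambda r:r.fun)
    return best.x,best.fun
E
cat > m0.py <<'E'
from h import *
img=vision.read_camera("top"); 
ob=dict(slate_tile=(505,348),plinth=(332,367),tin=(422,263),box=(596,312),jar=(236,297),ring_cone=(627,417))
big=cv2.resize(img[:,:,::-1],None,fx=3,fy=3,interpolation=cv2.INTER_CUBIC)
for k,v in ob.items():
    p,e=fit(img,k,np.array(v)*.64,yaws=(0,.8,1.57,-.8) if k in("slate_tile","box") else (0,))
    print(k,p.round(4),round(e,3)); cv2.polylines(big,[np.int32(hulls(M[k],p)*3+1)],True,(0,255,0),1)
for k,v,z in(("bell",(225,408),.03),("big",(422,174),.03),("pink",(311,296),.03),("bowl",(326,222),.03),("lens",(489,212),0.01)): print(k,world(np.array(v)*.64,z).round(3))
cv2.imwrite("pics/fit0.png",big[270:870,400:1200+70][:, :800] if 0 else cv2.resize(big[270:870,380:1280],(800,533)))
E
python3 m0.py
```

```text
slate_tile [ 0.566  -0.1426  0.13  ] 0.079
plinth [0.5288 0.1352 0.1562] 0.075
tin [ 0.6998 -0.003   0.1829] 0.072
box [ 0.6269 -0.2987 -0.26  ] 0.292
jar [0.6383 0.2956 0.1455] 0.044
ring_cone [ 0.4575 -0.3433  0.011 ] 0.265
bell [0.459 0.305]
big [ 0.842 -0.002]
pink [0.642 0.171]
bowl [0.761 0.15 ]
lens [ 0.787 -0.113]
```

View pics/fit0.png

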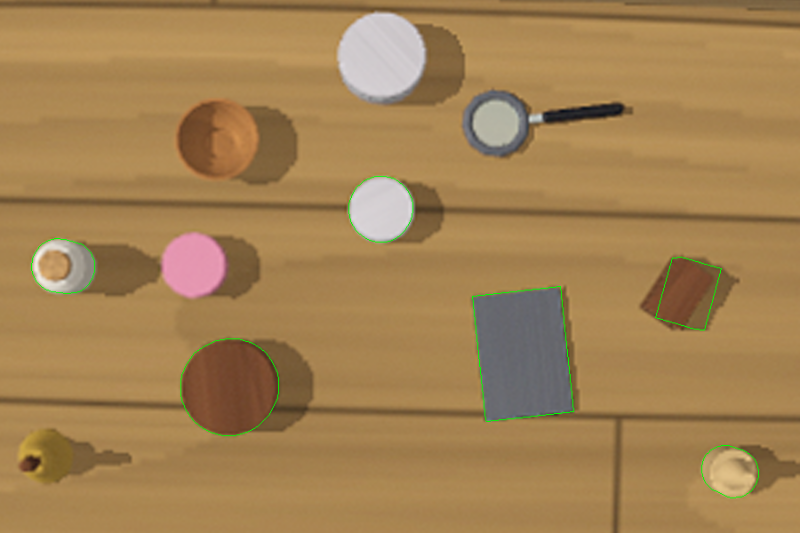

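Outlines fit for tile, plinth, tin (small silver, confirmed at (381,209) in the crop) and jar. The box fit is off and the cone is uncertain. I'll refine both with a hue mask.

```bash
cat >> h.py <<'E'
def fitmask(mk,name,px,z0=0,n="top",yaws=(0,)):
    m=M[name]; w=world(px,z0+m[:,2].max()/2,n); S=4; x,y=map(int,px); k=40; off=np.array([x-k,y-k])
    nl,lb,st,_=cv2.connectedComponentsWithStats(np.uint8(mk[y-k:y+k,x-k:x+k])); mb=cv2.resize(np.uint8(lb==lb[k,k]),None,fx=S,fy=S,interpolation=cv2.INTER_NEAREST)
    def cost(p):
        h=(hulls(m,p,z0,n)[:,0]-off+.5)*S-.5; q=np.zeros_like(mb); cv2.fillConvexPoly(q,np.int32(np.round(h*16)),1,shift=4)
        return 1-(q&mb).sum()/max(1,(q|mb).sum())
    b=min((minimize(cost,[*w,yw],method="Nelder-Mead",options=dict(initial_simplex=np.array([[*w,yw],[w[0]+.008,w[1],yw],[w[0],w[1]+.008,yw],[w[0],w[1],yw+.3]]))) for yw in yaws),key=lambda r:r.fun)
    return b.x,b.fun
def hsvs(img): return [c.astype(int) for c in cv2.split(cv2.cvtColor(img,cv2.COLOR_RGB2HSV))]
E
python3 - <<'E'
from h import *
out=[]
for n,bp,cp in(("top",(596,312),(627,417)),("scene",(230,370),(174,300))):
    img=vision.read_camera(n); H,S,V=hsvs(img); big=cv2.resize(img[:,:,::-1],None,fx=8,fy=8,interpolation=cv2.INTER_CUBIC)
    for k,px in(("box",bp),("ring_cone",cp)):
        px=np.array(px)*.64; x,y=map(int,px)
        mk=((H<12)|(H>170))&(S>80) if k=="box" else (V>175)&(S<125)
        print(n,k,"hsv",H[y,x],S[y,x],V[y,x],"table",H[y,x-30],S[y,x-30],V[y,x-30])
        p,e=fitmask(mk,k,px,n=n,yaws=(0,.8,1.57,-.8) if k=="box" else (0,)); print(p.round(4),round(e,3))
        cv2.polylines(big,[np.int32(hulls(M[k],p,n=n)*8+4)],True,(0,255,0),1)
        c=big[(y-24)*8:(y+24)*8,(x-24)*8:(x+24)*8]; out.append(cv2.resize(c,(300,300)))
cv2.imwrite("pics/c1.png",np.vstack([np.hstack(out[:2]),np.hstack(out[2:])]))
E
```

```text
top box hsv 12 153 123 table 18 133 171
[ 0.5642 -0.2649  2.4313] 0.923
top ring_cone hsv 19 102 215 table 18 134 164
[ 0.4572 -0.3412  0.1398] 0.205
scene box hsv 10 134 116 table 16 110 167
[ 0.6245 -0.286  -0.3995] 0.226
scene ring_cone hsv 17 94 181 table 16 113 169
[ 0.4475 -0.3386  0.3591] 0.536
```

View pics/c1.png

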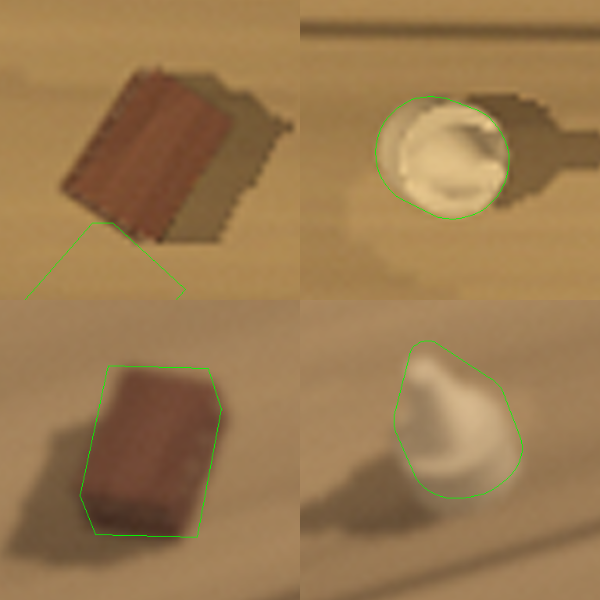

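Top crops: the cone outline fits, foot upright at crop (440,158). The box's top face corners are near (150,70), (235,118), (150,240), (62,187), and its hue is 12 against the table's 18. I'll refit the box with that threshold.

```bash
python3 - <<'E'
from h import *
img=vision.read_camera("top");H,S,V=hsvs(img)
for t in(13,14,15):
    mk=((H<=t)|(H>170))&(V<165)
    p,e=fitmask(mk,"box",np.array((594,312))*.64,yaws=(0,.5,.8,1.57,-.5,-.8)); print(t,p.round(4),round(e,3))
# hand corners of top face
C=np.array([[150,70],[235,118],[150,240],[62,187]])/6.25+[357,175]
W=np.array([world(c-.5,.03) for c in C]); print(W.round(4),W.mean(0))
E
```

```text
13 [ 0.6286 -0.288  -0.5586] 0.11
14 [ 0.6276 -0.2873 -0.5544] 0.079
15 [ 0.6282 -0.2876 -0.5699] 0.048
[[ 0.6619 -0.2838]
 [ 0.6434 -0.3191]
 [ 0.5935 -0.2848]
 [ 0.614  -0.2484]] [ 0.62819426 -0.28403247]
```

```bash
cat > nav.py <<'E'
import sys,numpy as np
from scipy.spatial.transform import Rotation as R
from bench import telemetry
s=telemetry.sense(); T=R.from_rotvec(s["ee_rot"]).as_matrix(); psi=np.arctan2(T[1,0],T[0,0])
print("t",round(s["time"],2),"pos",s["tool_pos"].round(4),"psi",round(psi,3),"tilt",T[:2,2].round(3),"open",round(s["opening"],4),"F",s["contact_force"].round(1))
for a in sys.argv[1:]:   # x,y,z,psi : rz first, then shift in cm after the turn
    x,y,z,p=map(float,a.split(",")); dz=psi-p
    T2=T@R.from_rotvec([0,0,dz]).as_matrix(); print(a,"rz",round(dz,3),"then t cm",(T2.T@(np.array([x,y,z])-s["tool_pos"])*100).round(2))
E
python3 nav.py .70,-.003,.13,.13 .70,-.003,.026,.13
```

```text
t 0.3 pos [ 0.2197 -0.4768  0.2531] psi 0.432 tilt [-0.  0.] open 0.085 F [0.4 0.6 0.3]
.70,-.003,.13,.13 rz 0.302 then t cm [ 53.77 -40.75  12.32]
.70,-.003,.026,.13 rz 0.302 then t cm [ 53.77 -40.74  22.72]
```

Call:
drive_tool --plan '[{"rz":0.1,"grip":1},{"rz":0.1,"grip":1},{"rz":0.1,"grip":1},{"tx":3.2,"ty":-2.4,"grip":1},{"tx":3.2,"ty":-2.4,"grip":1},{"tx":3.2,"ty":-2.4,"grip":1},{"tx":3.2,"ty":-2.4,"grip":1},{"tx":3.2,"ty":-2.4,"grip":1},{"tx":3.2,"ty":-2.4,"grip":1},{"tx":3.2,"ty":-2.4,"grip":1},{"tx":3.2,"ty":-2.4,"grip":1},{"tx":3.2,"ty":-2.4,"grip":1},{"tx":3.2,"ty":-2.4,"grip":1},{"tx":3.2,"ty":-2.4,"grip":1},{"tx":3.2,"ty":-2.4,"grip":1},{"tx":3.2,"ty":-2.4,"grip":1},{"tx":3.2,"ty":-2.4,"grip":1},{"tx":3.0,"ty":-2.4,"grip":1},{"tx":3.0,"ty":-2.4,"grip":1},{"grip":1}]'

```text
invalid input
```

```bash
python3 nav.py .70,-.003,.026,.13
```

```text
t 0.3 pos [ 0.2197 -0.4768  0.2531] psi 0.432 tilt [-0.  0.] open 0.085 F [0.4 0.6 0.3]
.70,-.003,.026,.13 rz 0.302 then t cm [ 53.77 -40.74  22.72]
```

Call:
drive_tool --plan '[{"grip":1,"tx":0,"ty":0,"tz":0,"rx":0,"ry":0,"rz":0.1},{"grip":1,"tx":0,"ty":0,"tz":0,"rx":0,"ry":0,"rz":0.1},{"grip":1,"tx":0,"ty":0,"tz":0,"rx":0,"ry":0,"rz":0.1}]'

```text
time: 0.55
tool_pos: [0.2197, -0.4768, 0.2532]
ee_rot: [-3.135, -0.199, 0.0]
contact_force: [0.5, 0.6, 0.3]
opening: 0.0855
finger_force: 0.0
```

Call:
drive_tool --plan '[{"grip":1,"tx":3.2,"ty":-2.4,"tz":0,"rx":0,"ry":0,"rz":0},{"grip":1,"tx":3.2,"ty":-2.4,"tz":0,"rx":0,"ry":0,"rz":0},{"grip":1,"tx":3.2,"ty":-2.4,"tz":0,"rx":0,"ry":0,"rz":0},{"grip":1,"tx":3.2,"ty":-2.4,"tz":0,"rx":0,"ry":0,"rz":0},{"grip":1,"tx":3.2,"ty":-2.4,"tz":0,"rx":0,"ry":0,"rz":0},{"grip":1,"tx":3.2,"ty":-2.4,"tz":0,"rx":0,"ry":0,"rz":0},{"grip":1,"tx":3.2,"ty":-2.4,"tz":0,"rx":0,"ry":0,"rz":0},{"grip":1,"tx":3.2,"ty":-2.4,"tz":0,"rx":0,"ry":0,"rz":0},{"grip":1,"tx":3.2,"ty":-2.4,"tz":0,"rx":0,"ry":0,"rz":0},{"grip":1,"tx":3.2,"ty":-2.4,"tz":0,"rx":0,"ry":0,"rz":0},{"grip":1,"tx":3.2,"ty":-2.4,"tz":0,"rx":0,"ry":0,"rz":0},{"grip":1,"tx":3.2,"ty":-2.4,"tz":0,"rx":0,"ry":0,"rz":0},{"grip":1,"tx":3.2,"ty":-2.4,"tz":0,"rx":0,"ry":0,"rz":0},{"grip":1,"tx":3.2,"ty":-2.4,"tz":0,"rx":0,"ry":0,"rz":0},{"grip":1,"tx":3.2,"ty":-2.4,"tz":0,"rx":0,"ry":0,"rz":0},{"grip":1,"tx":3.0,"ty":-2.4,"tz":2,"rx":0,"ry":0,"rz":0},{"grip":1,"tx":2.8,"ty":-2.4,"tz":2,"rx":0,"ry":0,"rz":0},{"grip":1,"tx":0,"ty":0,"tz":3,"rx":0,"ry":0,"rz":0},{"grip":1,"tx":0,"ty":0,"tz":3,"rx":0,"ry":0,"rz":0},{"grip":1,"tx":0,"ty":0,"tz":3,"rx":0,"ry":0,"rz":0}]'

```text
time: 2.22
tool_pos: [0.6982, -0.0021, 0.1223]
ee_rot: [-3.135, -0.209, 0.001]
contact_force: [-0.0, 0.1, -0.0]
opening: 0.0854
finger_force: 0.0
```

```bash
python3 nav.py .70,-.003,.026,.13
```

```text
t 2.22 pos [ 0.6982 -0.0021  0.1223] psi 0.133 tilt [-0.001  0.   ] open 0.0854 F [-0.   0.1 -0. ]
.70,-.003,.026,.13 rz 0.003 then t cm [0.17 0.11 9.63]
```

Call:
drive_tool --plan '[{"grip":1,"tx":0.2,"ty":0.1,"tz":3,"rx":0,"ry":0,"rz":0},{"grip":1,"tx":0,"ty":0,"tz":3,"rx":0,"ry":0,"rz":0},{"grip":1,"tx":0,"ty":0,"tz":2,"rx":0,"ry":0,"rz":0},{"grip":1,"tx":0,"ty":0,"tz":1.6,"rx":0,"ry":0,"rz":0},{"grip":1,"tx":0,"ty":0,"tz":0,"rx":0,"ry":0,"rz":0},{"grip":-1,"tx":0,"ty":0,"tz":0,"rx":0,"ry":0,"rz":0},{"grip":-1,"tx":0,"ty":0,"tz":0,"rx":0,"ry":0,"rz":0},{"grip":-1,"tx":0,"ty":0,"tz":0,"rx":0,"ry":0,"rz":0},{"grip":-1,"tx":0,"ty":0,"tz":0,"rx":0,"ry":0,"rz":0},{"grip":-1,"tx":0,"ty":0,"tz":0,"rx":0,"ry":0,"rz":0},{"grip":-1,"tx":0,"ty":0,"tz":0,"rx":0,"ry":0,"rz":0},{"grip":-1,"tx":0,"ty":0,"tz":0,"rx":0,"ry":0,"rz":0}]'

```text
time: 3.22
tool_pos: [0.7014, -0.0038, 0.0305]
ee_rot: [3.134, 0.207, 0.006]
contact_force: [-0.1, -0.4, 6.3]
opening: 0.0578
finger_force: 65.2
```

```bash
python3 nav.py .566,-.1426,.106,.13 .566,-.1426,.036,.13
```

```text
t 3.22 pos [ 0.7014 -0.0038  0.0305] psi 0.132 tilt [ 0.004 -0.001] open 0.0578 F [-0.1 -0.4  6.3]
.566,-.1426,.106,.13 rz 0.002 then t cm [-15.2   12.02  -7.59]
.566,-.1426,.036,.13 rz 0.002 then t cm [-15.22  12.01  -0.59]
```

Call:
drive_tool --plan '[{"grip":-1,"tx":0,"ty":0,"tz":-2.5,"rx":0,"ry":0,"rz":0},{"grip":-1,"tx":0,"ty":0,"tz":-3,"rx":0,"ry":0,"rz":0},{"grip":-1,"tx":-2.5,"ty":2,"tz":-1.5,"rx":0,"ry":0,"rz":0},{"grip":-1,"tx":-2.5,"ty":2,"tz":0,"rx":0,"ry":0,"rz":0},{"grip":-1,"tx":-2.5,"ty":2,"tz":0,"rx":0,"ry":0,"rz":0},{"grip":-1,"tx":-2.5,"ty":2,"tz":0,"rx":0,"ry":0,"rz":0},{"grip":-1,"tx":-2.5,"ty":2,"tz":0,"rx":0,"ry":0,"rz":0},{"grip":-1,"tx":-2.5,"ty":2,"tz":0,"rx":0,"ry":0,"rz":0},{"grip":-1,"tx":0,"ty":0,"tz":0,"rx":0,"ry":0,"rz":0},{"grip":-1,"tx":0,"ty":0,"tz":0,"rx":0,"ry":0,"rz":0}]'

```text
time: 4.05
tool_pos: [0.5669, -0.1434, 0.0989]
ee_rot: [3.135, 0.203, 0.001]
contact_force: [-0.0, 0.5, -1.3]
opening: 0.0579
finger_force: 64.9
```

```bash
python3 nav.py .566,-.1426,.036,.13; python3 - <<'E'
from h import *
im=vision.read_camera("scene")[:,:,::-1]; cv2.imwrite("pics/s2.png",cv2.resize(im[130:300,80:320],(720,510),interpolation=cv2.INTER_CUBIC))
E
```

```text
t 4.05 pos [ 0.5669 -0.1434  0.0989] psi 0.129 tilt [ 0.001 -0.   ] open 0.0579 F [-0.   0.5 -1.3]
.566,-.1426,.036,.13 rz -0.001 then t cm [-0.08 -0.1   6.29]
```

View pics/s2.png

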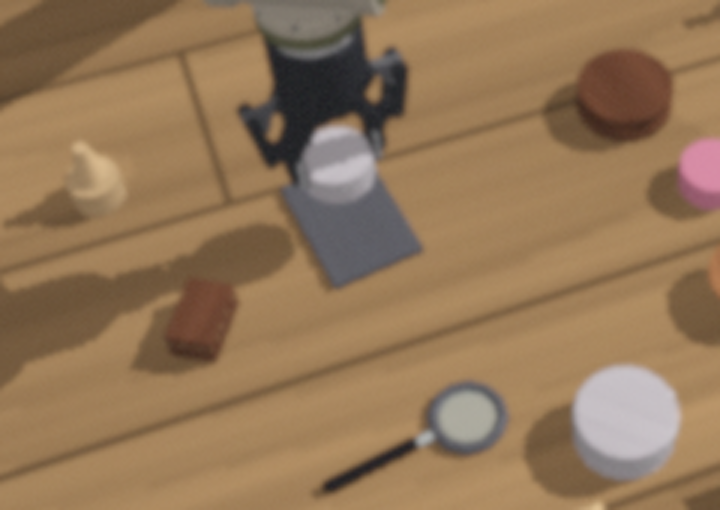

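The tin is held level in the jaws, at crop (340,165), above the tile. I'll lower it now.

Call:
drive_tool --plan '[{"grip":-1,"tx":-0.1,"ty":-0.1,"tz":2.5,"rx":0,"ry":0,"rz":0},{"grip":-1,"tx":0,"ty":0,"tz":2,"rx":0,"ry":0,"rz":0},{"grip":-1,"tx":0,"ty":0,"tz":0.7,"rx":0,"ry":0,"rz":0},{"grip":-1,"tx":0,"ty":0,"tz":0.4,"rx":0,"ry":0,"rz":0},{"grip":-1,"tx":0,"ty":0,"tz":0.2,"rx":0,"ry":0,"rz":0},{"grip":-1,"tx":0,"ty":0,"tz":0.1,"rx":0,"ry":0,"rz":0},{"grip":-1,"tx":0,"ty":0,"tz":0,"rx":0,"ry":0,"rz":0}]'

```text
time: 4.68
tool_pos: [0.5669, -0.1415, 0.04]
ee_rot: [3.134, 0.207, 0.002]
contact_force: [0.3, 0.9, -2.1]
opening: 0.0577
finger_force: 64.9
```

Call:
drive_tool --plan '[{"grip":-1,"tx":0,"ty":0,"tz":0.1,"rx":0,"ry":0,"rz":0},{"grip":-1,"tx":0,"ty":0,"tz":0.1,"rx":0,"ry":0,"rz":0},{"grip":-1,"tx":0,"ty":0,"tz":0,"rx":0,"ry":0,"rz":0}]'

```text
time: 4.93
tool_pos: [0.5668, -0.1416, 0.0385]
ee_rot: [3.134, 0.207, 0.002]
contact_force: [-2.5, 0.6, 6.5]
opening: 0.0578
finger_force: 65.8
```

Call:
drive_tool --plan '[{"grip":1,"tx":0,"ty":0,"tz":0,"rx":0,"ry":0,"rz":0},{"grip":1,"tx":0,"ty":0,"tz":0,"rx":0,"ry":0,"rz":0},{"grip":1,"tx":0,"ty":0,"tz":0,"rx":0,"ry":0,"rz":0},{"grip":1,"tx":0,"ty":0,"tz":0,"rx":0,"ry":0,"rz":0},{"grip":1,"tx":0,"ty":0,"tz":0,"rx":0,"ry":0,"rz":0},{"grip":1,"tx":0,"ty":0,"tz":-2,"rx":0,"ry":0,"rz":0},{"grip":1,"tx":0,"ty":0,"tz":-4,"rx":0,"ry":0,"rz":0},{"grip":1,"tx":0,"ty":0,"tz":-4,"rx":0,"ry":0,"rz":0},{"grip":1,"tx":0,"ty":0,"tz":0,"rx":0,"ry":0,"rz":0.1},{"grip":1,"tx":0,"ty":0,"tz":0,"rx":0,"ry":0,"rz":0.1},{"grip":1,"tx":0,"ty":0,"tz":0,"rx":0,"ry":0,"rz":0.1},{"grip":1,"tx":0,"ty":0,"tz":0,"rx":0,"ry":0,"rz":0.1},{"grip":1,"tx":0,"ty":0,"tz":0,"rx":0,"ry":0,"rz":0.1},{"grip":1,"tx":0,"ty":0,"tz":0,"rx":0,"ry":0,"rz":0.1},{"grip":1,"tx":0,"ty":0,"tz":0,"rx":0,"ry":0,"rz":0.1},{"grip":1,"tx":0,"ty":0,"tz":0,"rx":0,"ry":0,"rz":0}]'

```text
time: 6.27
tool_pos: [0.5663, -0.1414, 0.1371]
ee_rot: [-3.014, 0.886, 0.0]
contact_force: [0.0, -0.1, -0.5]
opening: 0.0853
finger_force: 0.0
```

```bash
python3 nav.py .628,-.287,.028,-.57
```

```text
t 6.27 pos [ 0.5663 -0.1414  0.1371] psi -0.572 tilt [-0.  0.] open 0.0853 F [ 0.  -0.1 -0.5]
.628,-.287,.028,-.57 rz -0.002 then t cm [13.05  8.92 10.91]
```

Call:
drive_tool --plan '[{"grip":1,"tx":3.3,"ty":2.2,"tz":0,"rx":0,"ry":0,"rz":0},{"grip":1,"tx":3.3,"ty":2.2,"tz":0,"rx":0,"ry":0,"rz":0},{"grip":1,"tx":3.3,"ty":2.2,"tz":0,"rx":0,"ry":0,"rz":0},{"grip":1,"tx":3.1,"ty":2.3,"tz":0,"rx":0,"ry":0,"rz":0},{"grip":1,"tx":0,"ty":0,"tz":3,"rx":0,"ry":0,"rz":0},{"grip":1,"tx":0,"ty":0,"tz":3,"rx":0,"ry":0,"rz":0},{"grip":1,"tx":0,"ty":0,"tz":0,"rx":0,"ry":0,"rz":0}]'

```text
time: 6.85
tool_pos: [0.6254, -0.2854, 0.0705]
ee_rot: [-3.013, 0.876, 0.016]
contact_force: [-0.7, 1.1, -1.9]
opening: 0.0851
finger_force: 0.0
```

```bash
python3 nav.py .628,-.287,.029,-.57;python3 - <<'E'
from h import *
im=vision.read_camera("top"); cv2.imwrite("pics/t3.png",cv2.resize(im[140:300,250:450,::-1],(700,560),interpolation=cv2.INTER_CUBIC))
E
```

```text
t 6.85 pos [ 0.6254 -0.2854  0.0705] psi -0.566 tilt [-0.009  0.006] open 0.0851 F [-0.7  1.1 -1.9]
.628,-.287,.029,-.57 rz 0.004 then t cm [ 0.35 -0.    4.14]
```

View pics/t3.png

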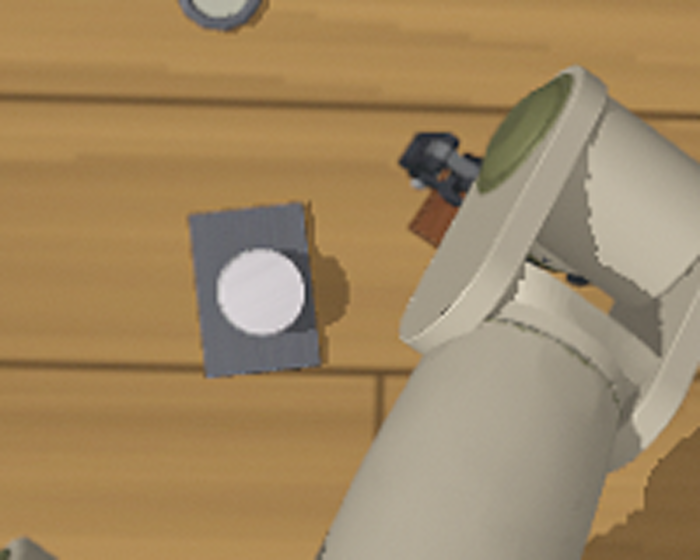

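The tin sits centred on the tile at (261,291). Box at (435,215), between the open fingers.

Call:
drive_tool --plan '[{"grip":1,"tx":0,"ty":0,"tz":0,"rx":0,"ry":0,"rz":0}]'

```text
time: 6.98
tool_pos: [0.6283, -0.2863, 0.0784]
ee_rot: [3.016, -0.878, 0.001]
contact_force: [-0.3, -0.6, 0.3]
opening: 0.0853
finger_force: 0.0
```

```bash
python3 nav.py .628,-.287,.029,-.57;python3 - <<'E'
from h import *
im=vision.read_camera("top"); H,S,V=hsvs(im)
px=(250+261/3.5,140+291/3.5)
print(fitmask((S<40)&(V>150),"tin",px,z0=.008))
E
```

```text
t 6.98 pos [ 0.6283 -0.2863  0.0784] psi -0.566 tilt [ 0.001 -0.   ] open 0.0853 F [-0.3 -0.6  0.3]
.628,-.287,.029,-.57 rz 0.004 then t cm [0.   0.07 4.94]
(array([ 0.5651624 , -0.1432068 ,  0.20599815]), np.float64(0.04970178926441349))
```

Call:
drive_tool --plan '[{"grip":1,"tx":0,"ty":0,"tz":2,"rx":0,"ry":0,"rz":0},{"grip":1,"tx":0,"ty":0.1,"tz":1.7,"rx":0,"ry":0,"rz":0},{"grip":1,"tx":0,"ty":0,"tz":1.1,"rx":0,"ry":0,"rz":0},{"grip":1,"tx":0,"ty":0,"tz":0,"rx":0,"ry":0,"rz":0},{"grip":-1,"tx":0,"ty":0,"tz":0,"rx":0,"ry":0,"rz":0},{"grip":-1,"tx":0,"ty":0,"tz":0,"rx":0,"ry":0,"rz":0},{"grip":-1,"tx":0,"ty":0,"tz":0,"rx":0,"ry":0,"rz":0},{"grip":-1,"tx":0,"ty":0,"tz":0,"rx":0,"ry":0,"rz":0},{"grip":-1,"tx":0,"ty":0,"tz":0,"rx":0,"ry":0,"rz":0},{"grip":-1,"tx":0,"ty":0,"tz":0,"rx":0,"ry":0,"rz":0},{"grip":-1,"tx":0,"ty":0,"tz":0,"rx":0,"ry":0,"rz":0},{"grip":-1,"tx":0,"ty":0,"tz":0,"rx":0,"ry":0,"rz":0}]'

```text
time: 8.03
tool_pos: [0.628, -0.2876, 0.0306]
ee_rot: [3.015, -0.88, 0.003]
contact_force: [-0.7, 0.6, 6.6]
opening: 0.0386
finger_force: 62.7
```

Call:
drive_tool --plan '[{"grip":-1,"tx":0,"ty":0,"tz":-2.5,"rx":0,"ry":0,"rz":0},{"grip":-1,"tx":0,"ty":0,"tz":-3.5,"rx":0,"ry":0,"rz":0},{"grip":-1,"tx":0,"ty":0,"tz":-3.5,"rx":0,"ry":0,"rz":0},{"grip":-1,"tx":0,"ty":0,"tz":0,"rx":0,"ry":0,"rz":-0.1},{"grip":-1,"tx":0,"ty":0,"tz":0,"rx":0,"ry":0,"rz":-0.1},{"grip":-1,"tx":0,"ty":0,"tz":0,"rx":0,"ry":0,"rz":-0.1},{"grip":-1,"tx":0,"ty":0,"tz":0,"rx":0,"ry":0,"rz":-0.1},{"grip":-1,"tx":0,"ty":0,"tz":0,"rx":0,"ry":0,"rz":-0.1},{"grip":-1,"tx":0,"ty":0,"tz":0,"rx":0,"ry":0,"rz":-0.1},{"grip":-1,"tx":0,"ty":0,"tz":0,"rx":0,"ry":0,"rz":-0.1},{"grip":-1,"tx":0,"ty":0,"tz":0,"rx":0,"ry":0,"rz":0},{"grip":-1,"tx":0,"ty":0,"tz":0,"rx":0,"ry":0,"rz":0}]'

```text
time: 9.03
tool_pos: [0.6274, -0.2872, 0.1241]
ee_rot: [-3.135, -0.202, 0.0]
contact_force: [0.1, 0.2, -0.3]
opening: 0.0389
finger_force: 62.1
```

```bash
python3 nav.py .5655,-.143,.0675,.13
```

```text
t 9.03 pos [ 0.6274 -0.2872  0.1241] psi 0.129 tilt [-0.  0.] open 0.0389 F [ 0.1  0.2 -0.3]
.5655,-.143,.0675,.13 rz -0.001 then t cm [ -4.26 -15.1    5.67]
```

Call:
drive_tool --plan '[{"grip":-1,"tx":-1.1,"ty":-3.8,"tz":0,"rx":0,"ry":0,"rz":0},{"grip":-1,"tx":-1.1,"ty":-3.8,"tz":0,"rx":0,"ry":0,"rz":0},{"grip":-1,"tx":-1.1,"ty":-3.8,"tz":0,"rx":0,"ry":0,"rz":0},{"grip":-1,"tx":-1.0,"ty":-3.7,"tz":0,"rx":0,"ry":0,"rz":0},{"grip":-1,"tx":0,"ty":0,"tz":2,"rx":0,"ry":0,"rz":0},{"grip":-1,"tx":0,"ty":0,"tz":2,"rx":0,"ry":0,"rz":0},{"grip":-1,"tx":0,"ty":0,"tz":0,"rx":0,"ry":0,"rz":0},{"grip":-1,"tx":0,"ty":0,"tz":0,"rx":0,"ry":0,"rz":0},{"grip":-1,"tx":0,"ty":0,"tz":0,"rx":0,"ry":0,"rz":0}]'

```text
time: 9.78
tool_pos: [0.5655, -0.1437, 0.0852]
ee_rot: [3.134, 0.204, 0.002]
contact_force: [-0.3, -0.2, -1.4]
opening: 0.0385
finger_force: 61.8
```

```bash
python3 nav.py .5655,-.143,.0675,.13; python3 - <<'E'
from h import *
im=vision.read_camera("scene")[:,:,::-1]; cv2.imwrite("pics/s4.png",cv2.resize(im[140:250,130:280],(750,550),interpolation=cv2.INTER_CUBIC))
E
```

```text
t 9.78 pos [ 0.5655 -0.1437  0.0852] psi 0.13 tilt [ 0.001 -0.001] open 0.0385 F [-0.3 -0.2 -1.4]
.5655,-.143,.0675,.13 rz 0.0 then t cm [ 0.01 -0.07  1.77]
```

View pics/s4.png

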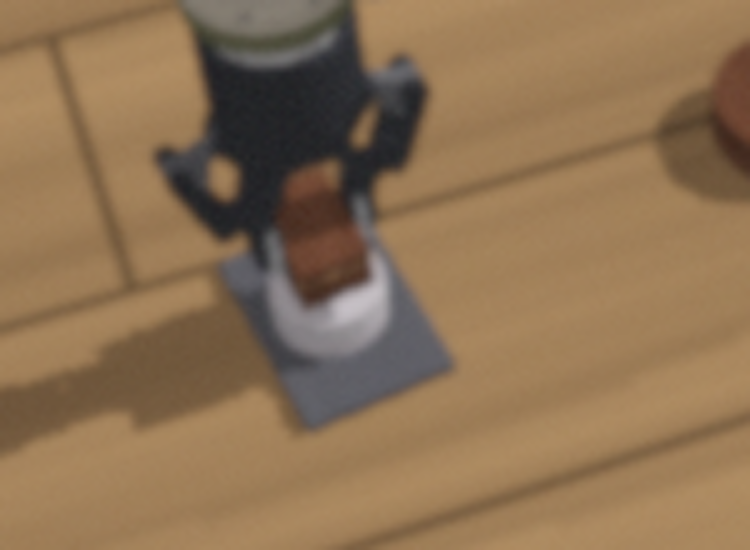

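The box is in the jaws at (325,240), over the tin, long side along the tile's. Lowering.

Call:
drive_tool --plan '[{"grip":-1,"tx":0,"ty":0,"tz":0.8,"rx":0,"ry":0,"rz":0},{"grip":-1,"tx":0,"ty":0,"tz":0.6,"rx":0,"ry":0,"rz":0},{"grip":-1,"tx":0,"ty":0,"tz":0.2,"rx":0,"ry":0,"rz":0},{"grip":-1,"tx":0,"ty":0,"tz":0.2,"rx":0,"ry":0,"rz":0},{"grip":-1,"tx":0,"ty":0,"tz":0,"rx":0,"ry":0,"rz":0},{"grip":-1,"tx":0,"ty":0,"tz":0,"rx":0,"ry":0,"rz":0}]'

```text
time: 10.33
tool_pos: [0.565, -0.1433, 0.0666]
ee_rot: [3.135, 0.207, 0.0]
contact_force: [-2.2, 0.7, 4.3]
opening: 0.0388
finger_force: 62.5
```

Contact at the predicted height, so I'll release, rise, and work out the route to the jar.

Call:
drive_tool --plan '[{"grip":1,"tx":0,"ty":0,"tz":0,"rx":0,"ry":0,"rz":0},{"grip":1,"tx":0,"ty":0,"tz":0,"rx":0,"ry":0,"rz":0},{"grip":1,"tx":0,"ty":0,"tz":0,"rx":0,"ry":0,"rz":0},{"grip":1,"tx":0,"ty":0,"tz":0,"rx":0,"ry":0,"rz":0},{"grip":1,"tx":0,"ty":0,"tz":0,"rx":0,"ry":0,"rz":0},{"grip":1,"tx":0,"ty":0,"tz":-1,"rx":0,"ry":0,"rz":0},{"grip":1,"tx":0,"ty":0,"tz":-2.5,"rx":0,"ry":0,"rz":0},{"grip":1,"tx":0,"ty":0,"tz":-3.5,"rx":0,"ry":0,"rz":0},{"grip":1,"tx":0,"ty":0,"tz":-2,"rx":0,"ry":0,"rz":0},{"grip":1,"tx":0,"ty":0,"tz":0,"rx":0,"ry":0,"rz":0}]'

```text
time: 11.17
tool_pos: [0.5668, -0.144, 0.1617]
ee_rot: [3.13, 0.207, 0.012]
contact_force: [-0.5, -0.1, 1.0]
opening: 0.0856
finger_force: 0.0
```

```bash
python3 nav.py .6383,.2956,.037,.13
```

```text
t 11.17 pos [ 0.5668 -0.144   0.1617] psi 0.132 tilt [ 0.008 -0.004] open 0.0856 F [-0.5 -0.1  1. ]
.6383,.2956,.037,.13 rz 0.002 then t cm [ 12.7  -42.72  12.36]
```

Call:
drive_tool --plan '[{"grip":1,"tx":1.2,"ty":-3.9,"tz":0,"rx":0,"ry":0,"rz":0},{"grip":1,"tx":1.2,"ty":-3.9,"tz":0,"rx":0,"ry":0,"rz":0},{"grip":1,"tx":1.2,"ty":-3.9,"tz":0,"rx":0,"ry":0,"rz":0},{"grip":1,"tx":1.2,"ty":-3.9,"tz":0,"rx":0,"ry":0,"rz":0},{"grip":1,"tx":1.2,"ty":-3.9,"tz":0,"rx":0,"ry":0,"rz":0},{"grip":1,"tx":1.2,"ty":-3.9,"tz":0,"rx":0,"ry":0,"rz":0},{"grip":1,"tx":1.2,"ty":-3.9,"tz":0,"rx":0,"ry":0,"rz":0},{"grip":1,"tx":1.2,"ty":-3.9,"tz":0,"rx":0,"ry":0,"rz":0},{"grip":1,"tx":1.2,"ty":-3.9,"tz":0,"rx":0,"ry":0,"rz":0},{"grip":1,"tx":1.0,"ty":-3.8,"tz":0,"rx":0,"ry":0,"rz":0},{"grip":1,"tx":0.8,"ty":-3.8,"tz":0,"rx":0,"ry":0,"rz":0},{"grip":1,"tx":0,"ty":0,"tz":2,"rx":0,"ry":0,"rz":0},{"grip":1,"tx":0,"ty":0,"tz":2,"rx":0,"ry":0,"rz":0},{"grip":1,"tx":0,"ty":0,"tz":0,"rx":0,"ry":0,"rz":0},{"grip":1,"tx":0,"ty":0,"tz":0,"rx":0,"ry":0,"rz":0},{"grip":1,"tx":0,"ty":0,"tz":0,"rx":0,"ry":0,"rz":0}]'

```text
time: 12.5
tool_pos: [0.6343, 0.2964, 0.1176]
ee_rot: [-3.134, -0.206, -0.002]
contact_force: [-0.1, 0.2, 0.4]
opening: 0.0855
finger_force: 0.0
```

```bash
python3 nav.py .6383,.2956,.037,.13; python3 - <<'E'
from h import *
im=vision.read_camera("top"); cv2.imwrite("pics/t5.png",cv2.resize(im[130:270,270:440,::-1],(680,560),interpolation=cv2.INTER_CUBIC))
H,S,V=hsvs(im)
for z in(.036,): print(fitmask(((H<=15)|(H>170))&(V<190)&(S>90),"box",proj([[.5655,-.143,.052]])[0],z0=z,yaws=(0,.13)))
E
```

```text
t 12.5 pos [0.6343 0.2964 0.1176] psi 0.131 tilt [0.001 0.   ] open 0.0855 F [-0.1  0.2  0.4]
.6383,.2956,.037,.13 rz 0.001 then t cm [0.38 0.13 8.06]
(array([ 0.56318137, -0.14547731,  0.11221496]), np.float64(0.09647840531561458))
```

View pics/t5.png

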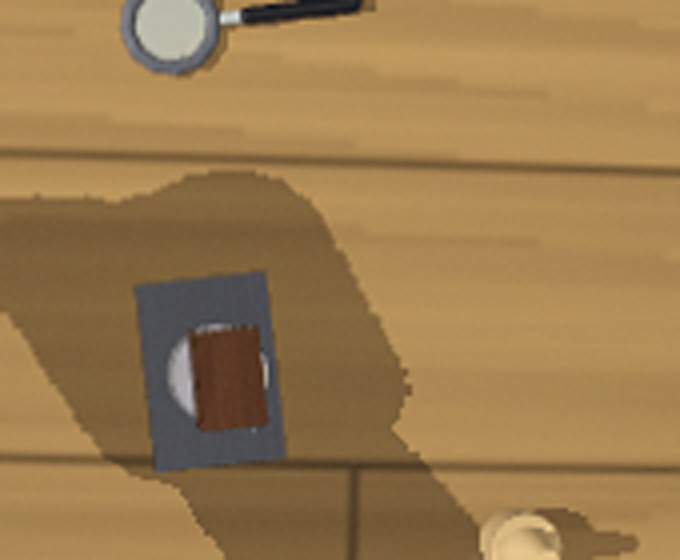

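The box sits flat and centred on the tin (228,378), about 3 mm off, yaw 0.11. Now the jar.

Call:
drive_tool --plan '[{"grip":1,"tx":0.4,"ty":0.1,"tz":0,"rx":0,"ry":0,"rz":0},{"grip":1,"tx":0,"ty":0,"tz":3,"rx":0,"ry":0,"rz":0},{"grip":1,"tx":0,"ty":0,"tz":3,"rx":0,"ry":0,"rz":0},{"grip":1,"tx":0,"ty":0,"tz":2,"rx":0,"ry":0,"rz":0},{"grip":1,"tx":0,"ty":0,"tz":0,"rx":0,"ry":0,"rz":0},{"grip":-1,"tx":0,"ty":0,"tz":0,"rx":0,"ry":0,"rz":0},{"grip":-1,"tx":0,"ty":0,"tz":0,"rx":0,"ry":0,"rz":0},{"grip":-1,"tx":0,"ty":0,"tz":0,"rx":0,"ry":0,"rz":0},{"grip":-1,"tx":0,"ty":0,"tz":0,"rx":0,"ry":0,"rz":0},{"grip":-1,"tx":0,"ty":0,"tz":0,"rx":0,"ry":0,"rz":0},{"grip":-1,"tx":0,"ty":0,"tz":0,"rx":0,"ry":0,"rz":0},{"grip":-1,"tx":0,"ty":0,"tz":0,"rx":0,"ry":0,"rz":0},{"grip":-1,"tx":0,"ty":0,"tz":0,"rx":0,"ry":0,"rz":0}]'

```text
time: 13.63
tool_pos: [0.6392, 0.2965, 0.0391]
ee_rot: [-3.134, -0.207, -0.007]
contact_force: [0.3, -0.0, 6.2]
opening: 0.0478
finger_force: 62.6
```

```bash
python3 nav.py .529,.135,.15,.13
```

```text
t 13.63 pos [0.6392 0.2965 0.0391] psi 0.132 tilt [0.005 0.001] open 0.0478 F [ 0.3 -0.   6.2]
.529,.135,.15,.13 rz 0.002 then t cm [-12.97  14.58 -11.16]
```

Call:
drive_tool --plan '[{"grip":-1,"tx":0,"ty":0,"tz":-2.5,"rx":0,"ry":0,"rz":0},{"grip":-1,"tx":0,"ty":0,"tz":-3.5,"rx":0,"ry":0,"rz":0},{"grip":-1,"tx":0,"ty":0,"tz":-3,"rx":0,"ry":0,"rz":0},{"grip":-1,"tx":-2.6,"ty":2.9,"tz":0,"rx":0,"ry":0,"rz":0},{"grip":-1,"tx":-2.6,"ty":2.9,"tz":0,"rx":0,"ry":0,"rz":0},{"grip":-1,"tx":-2.6,"ty":2.9,"tz":0,"rx":0,"ry":0,"rz":0},{"grip":-1,"tx":-2.6,"ty":2.9,"tz":0,"rx":0,"ry":0,"rz":0},{"grip":-1,"tx":-2.6,"ty":2.9,"tz":0,"rx":0,"ry":0,"rz":0},{"grip":-1,"tx":0,"ty":0,"tz":2,"rx":0,"ry":0,"rz":0},{"grip":-1,"tx":0,"ty":0,"tz":1.5,"rx":0,"ry":0,"rz":0},{"grip":-1,"tx":0,"ty":0,"tz":0,"rx":0,"ry":0,"rz":0},{"grip":-1,"tx":0,"ty":0,"tz":0,"rx":0,"ry":0,"rz":0},{"grip":-1,"tx":0,"ty":0,"tz":0,"rx":0,"ry":0,"rz":0}]'

```text
time: 14.72
tool_pos: [0.5288, 0.1356, 0.0924]
ee_rot: [3.135, 0.208, 0.003]
contact_force: [0.4, -0.5, -1.6]
opening: 0.0478
finger_force: 62.6
```

```bash
python3 nav.py .529,.135,.0691,.13;  python3 - <<'E'
from h import *
im=vision.read_camera("scene")[:,:,::-1]; cv2.imwrite("pics/s6.png",cv2.resize(im[90:210,230:380],(700,560),interpolation=cv2.INTER_CUBIC))
E
```

```text
t 14.72 pos [0.5288 0.1356 0.0924] psi 0.132 tilt [0.002 0.   ] open 0.0478 F [ 0.4 -0.5 -1.6]
.529,.135,.0691,.13 rz 0.002 then t cm [0.01 0.07 2.33]
```

View pics/s6.png

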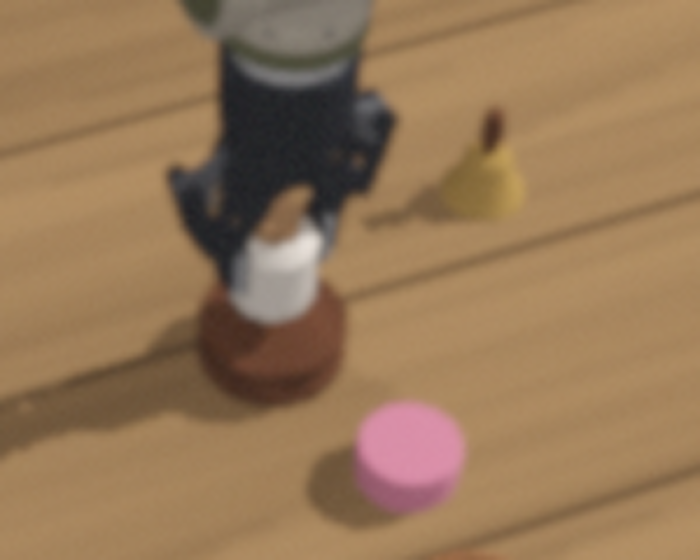

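The jar is held upright at (278,270), above the plinth at (272,340). Lowering.

Call:
drive_tool --plan '[{"grip":-1,"tx":0,"ty":0,"tz":1.2,"rx":0,"ry":0,"rz":0},{"grip":-1,"tx":0,"ty":0.1,"tz":0.7,"rx":0,"ry":0,"rz":0},{"grip":-1,"tx":0,"ty":0,"tz":0.2,"rx":0,"ry":0,"rz":0},{"grip":-1,"tx":0,"ty":0,"tz":0.2,"rx":0,"ry":0,"rz":0},{"grip":-1,"tx":0,"ty":0,"tz":0.1,"rx":0,"ry":0,"rz":0},{"grip":-1,"tx":0,"ty":0,"tz":0,"rx":0,"ry":0,"rz":0},{"grip":-1,"tx":0,"ty":0,"tz":0,"rx":0,"ry":0,"rz":0}]'

```text
time: 15.35
tool_pos: [0.5283, 0.1345, 0.0691]
ee_rot: [3.135, 0.208, 0.001]
contact_force: [-6.8, -0.9, 12.9]
opening: 0.0481
finger_force: 64.1
```

Call:
drive_tool --plan '[{"grip":1,"tx":0,"ty":0,"tz":0,"rx":0,"ry":0,"rz":0},{"grip":1,"tx":0,"ty":0,"tz":0,"rx":0,"ry":0,"rz":0},{"grip":1,"tx":0,"ty":0,"tz":0,"rx":0,"ry":0,"rz":0},{"grip":1,"tx":0,"ty":0,"tz":0,"rx":0,"ry":0,"rz":0},{"grip":1,"tx":0,"ty":0,"tz":0,"rx":0,"ry":0,"rz":0},{"grip":1,"tx":0,"ty":0,"tz":-1,"rx":0,"ry":0,"rz":0},{"grip":1,"tx":0,"ty":0,"tz":-2.5,"rx":0,"ry":0,"rz":0},{"grip":1,"tx":0,"ty":0,"tz":-4,"rx":0,"ry":0,"rz":0},{"grip":1,"tx":0,"ty":0,"tz":-3,"rx":0,"ry":0,"rz":0},{"grip":1,"tx":0,"ty":0,"tz":0,"rx":0,"ry":0,"rz":0},{"grip":1,"tx":0,"ty":0,"tz":0,"rx":0,"ry":0,"rz":0}]'

```text
time: 16.27
tool_pos: [0.5288, 0.1344, 0.1742]
ee_rot: [3.135, 0.207, 0.006]
contact_force: [-0.0, -0.2, -0.7]
opening: 0.0853
finger_force: 0.0
```

```bash
python3 nav.py .4573,-.3425,.16,.13
```

```text
t 16.27 pos [0.5288 0.1344 0.1742] psi 0.132 tilt [0.004 0.   ] open 0.0853 F [-0.  -0.2 -0.7]
.4573,-.3425,.16,.13 rz 0.002 then t cm [-13.28  46.36   1.39]
```

Call:
drive_tool --plan '[{"grip":1,"tx":-1.1,"ty":3.9,"tz":0,"rx":0,"ry":0,"rz":0},{"grip":1,"tx":-1.1,"ty":3.9,"tz":0,"rx":0,"ry":0,"rz":0},{"grip":1,"tx":-1.1,"ty":3.9,"tz":0,"rx":0,"ry":0,"rz":0},{"grip":1,"tx":-1.1,"ty":3.9,"tz":0,"rx":0,"ry":0,"rz":0},{"grip":1,"tx":-1.1,"ty":3.9,"tz":0,"rx":0,"ry":0,"rz":0},{"grip":1,"tx":-1.1,"ty":3.9,"tz":0,"rx":0,"ry":0,"rz":0},{"grip":1,"tx":-1.1,"ty":3.9,"tz":0,"rx":0,"ry":0,"rz":0},{"grip":1,"tx":-1.1,"ty":3.9,"tz":0,"rx":0,"ry":0,"rz":0},{"grip":1,"tx":-1.1,"ty":3.8,"tz":0,"rx":0,"ry":0,"rz":0},{"grip":1,"tx":-1.1,"ty":3.8,"tz":0,"rx":0,"ry":0,"rz":0},{"grip":1,"tx":-1.1,"ty":3.8,"tz":0,"rx":0,"ry":0,"rz":0},{"grip":1,"tx":-1.2,"ty":3.8,"tz":0,"rx":0,"ry":0,"rz":0},{"grip":1,"tx":0,"ty":0,"tz":3,"rx":0,"ry":0,"rz":0},{"grip":1,"tx":0,"ty":0,"tz":1.5,"rx":0,"ry":0,"rz":0},{"grip":1,"tx":0,"ty":0,"tz":0,"rx":0,"ry":0,"rz":0},{"grip":1,"tx":0,"ty":0,"tz":0,"rx":0,"ry":0,"rz":0},{"grip":1,"tx":0,"ty":0,"tz":0,"rx":0,"ry":0,"rz":0}]'

```text
time: 17.68
tool_pos: [0.4577, -0.343, 0.1279]
ee_rot: [3.134, 0.208, 0.001]
contact_force: [-0.6, -0.9, 0.1]
opening: 0.0856
finger_force: 0.0
```

```bash
python3 nav.py .4573,-.3425,.031,.13; python3 - <<'E'
from h import *
im=vision.read_camera("scene")[:,:,::-1]; cv2.imwrite("pics/s7.png",cv2.resize(im[100:220,50:200],(700,560),interpolation=cv2.INTER_CUBIC))
E
```

```text
t 17.68 pos [ 0.4577 -0.343   0.1279] psi 0.132 tilt [ 0.    -0.001] open 0.0856 F [-0.6 -0.9  0.1]
.4573,-.3425,.031,.13 rz 0.002 then t cm [-0.03 -0.06  9.69]
```

View pics/s7.png

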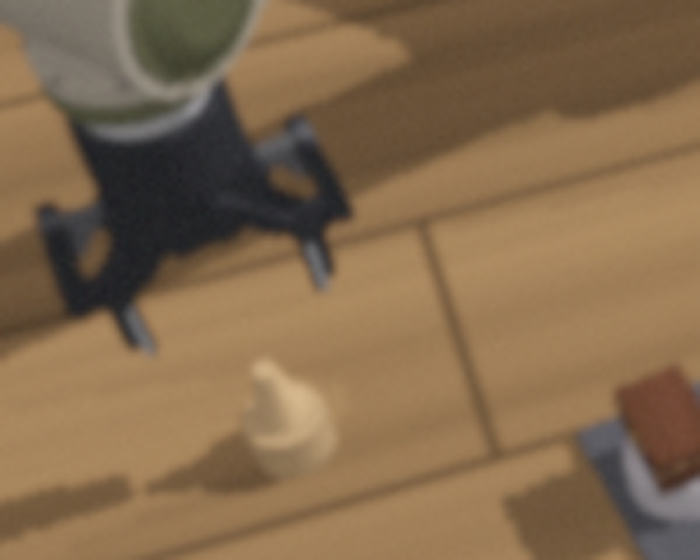

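The fingers straddle the upright cone (290,430) and line up with it. Descending gently.

Call:
drive_tool --plan '[{"grip":1,"tx":0,"ty":-0.1,"tz":2.5,"rx":0,"ry":0,"rz":0},{"grip":1,"tx":0,"ty":0,"tz":2.5,"rx":0,"ry":0,"rz":0},{"grip":1,"tx":0,"ty":0,"tz":2,"rx":0,"ry":0,"rz":0},{"grip":1,"tx":0,"ty":0,"tz":1.2,"rx":0,"ry":0,"rz":0},{"grip":1,"tx":0,"ty":0,"tz":0.8,"rx":0,"ry":0,"rz":0},{"grip":1,"tx":0,"ty":0,"tz":0.5,"rx":0,"ry":0,"rz":0},{"grip":1,"tx":0,"ty":0,"tz":0,"rx":0,"ry":0,"rz":0},{"grip":-1,"tx":0,"ty":0,"tz":0,"rx":0,"ry":0,"rz":0},{"grip":-1,"tx":0,"ty":0,"tz":0,"rx":0,"ry":0,"rz":0},{"grip":-1,"tx":0,"ty":0,"tz":0,"rx":0,"ry":0,"rz":0},{"grip":-1,"tx":0,"ty":0,"tz":0,"rx":0,"ry":0,"rz":0},{"grip":-1,"tx":0,"ty":0,"tz":0,"rx":0,"ry":0,"rz":0},{"grip":-1,"tx":0,"ty":0,"tz":0,"rx":0,"ry":0,"rz":0},{"grip":-1,"tx":0,"ty":0,"tz":0,"rx":0,"ry":0,"rz":0},{"grip":-1,"tx":0,"ty":0,"tz":0,"rx":0,"ry":0,"rz":0}]'

```text
time: 18.98
tool_pos: [0.4576, -0.3425, 0.0333]
ee_rot: [3.133, 0.207, 0.002]
contact_force: [-0.7, 0.9, 6.2]
opening: 0.0441
finger_force: 61.0
```

```bash
python3 nav.py .5476,-.0038,.15,.13
```

```text
t 18.98 pos [ 0.4576 -0.3425  0.0333] psi 0.132 tilt [ 0.001 -0.001] open 0.0441 F [-0.7  0.9  6.2]
.5476,-.0038,.15,.13 rz 0.002 then t cm [ 13.33 -32.4  -11.7 ]
```

Call:
drive_tool --plan '[{"grip":-1,"tx":0,"ty":0,"tz":-2.5,"rx":0,"ry":0,"rz":0},{"grip":-1,"tx":0,"ty":0,"tz":-4,"rx":0,"ry":0,"rz":0},{"grip":-1,"tx":0,"ty":0,"tz":-4,"rx":0,"ry":0,"rz":0},{"grip":-1,"tx":0,"ty":0,"tz":-1,"rx":0,"ry":0,"rz":0},{"grip":-1,"tx":1.5,"ty":-3.6,"tz":0,"rx":0,"ry":0,"rz":0},{"grip":-1,"tx":1.5,"ty":-3.6,"tz":0,"rx":0,"ry":0,"rz":0},{"grip":-1,"tx":1.5,"ty":-3.6,"tz":0,"rx":0,"ry":0,"rz":0},{"grip":-1,"tx":1.5,"ty":-3.6,"tz":0,"rx":0,"ry":0,"rz":0},{"grip":-1,"tx":1.5,"ty":-3.6,"tz":0,"rx":0,"ry":0,"rz":0},{"grip":-1,"tx":1.5,"ty":-3.6,"tz":0,"rx":0,"ry":0,"rz":0},{"grip":-1,"tx":1.5,"ty":-3.6,"tz":0,"rx":0,"ry":0,"rz":0},{"grip":-1,"tx":1.5,"ty":-3.6,"tz":0,"rx":0,"ry":0,"rz":0},{"grip":-1,"tx":1.3,"ty":-3.6,"tz":0,"rx":0,"ry":0,"rz":0},{"grip":-1,"tx":0,"ty":0,"tz":0,"rx":0,"ry":0,"rz":0},{"grip":-1,"tx":0,"ty":0,"tz":3,"rx":0,"ry":0,"rz":0},{"grip":-1,"tx":0,"ty":0,"tz":3,"rx":0,"ry":0,"rz":0},{"grip":-1,"tx":0,"ty":0,"tz":3,"rx":0,"ry":0,"rz":0},{"grip":-1,"tx":0,"ty":0,"tz":0,"rx":0,"ry":0,"rz":0},{"grip":-1,"tx":0,"ty":0,"tz":0,"rx":0,"ry":0,"rz":0}]'

```text
time: 20.57
tool_pos: [0.546, -0.0036, 0.0569]
ee_rot: [-3.134, -0.206, 0.003]
contact_force: [0.8, 0.1, -0.8]
opening: 0.044
finger_force: 61.7
```

```bash
python3 nav.py .5476,-.0038,.0333,.13
```

```text
t 20.57 pos [ 0.546  -0.0036  0.0569] psi 0.132 tilt [-0.002  0.   ] open 0.044 F [ 0.8  0.1 -0.8]
.5476,-.0038,.0333,.13 rz 0.002 then t cm [0.16 0.05 2.36]
```

Call:
drive_tool --plan '[{"grip":-1,"tx":0.1,"ty":0,"tz":1.2,"rx":0,"ry":0,"rz":0},{"grip":-1,"tx":0,"ty":0,"tz":0.8,"rx":0,"ry":0,"rz":0},{"grip":-1,"tx":0,"ty":0,"tz":0.2,"rx":0,"ry":0,"rz":0},{"grip":-1,"tx":0,"ty":0,"tz":0.2,"rx":0,"ry":0,"rz":0},{"grip":-1,"tx":0,"ty":0,"tz":0,"rx":0,"ry":0,"rz":0},{"grip":-1,"tx":0,"ty":0,"tz":0,"rx":0,"ry":0,"rz":0}]'

```text
time: 21.07
tool_pos: [0.5477, -0.0034, 0.0336]
ee_rot: [3.135, 0.207, 0.001]
contact_force: [-1.0, 0.1, -1.6]
opening: 0.0436
finger_force: 62.0
```

Down to within 0.3 mm of the table. One more millimetre, then release, rise and back away.

Call:
drive_tool --plan '[{"grip":-1,"tx":0,"ty":0,"tz":0.1,"rx":0,"ry":0,"rz":0},{"grip":-1,"tx":0,"ty":0,"tz":0,"rx":0,"ry":0,"rz":0},{"grip":1,"tx":0,"ty":0,"tz":0,"rx":0,"ry":0,"rz":0},{"grip":1,"tx":0,"ty":0,"tz":0,"rx":0,"ry":0,"rz":0},{"grip":1,"tx":0,"ty":0,"tz":0,"rx":0,"ry":0,"rz":0},{"grip":1,"tx":0,"ty":0,"tz":0,"rx":0,"ry":0,"rz":0},{"grip":1,"tx":0,"ty":0,"tz":0,"rx":0,"ry":0,"rz":0},{"grip":1,"tx":0,"ty":0,"tz":-1,"rx":0,"ry":0,"rz":0},{"grip":1,"tx":0,"ty":0,"tz":-2.5,"rx":0,"ry":0,"rz":0},{"grip":1,"tx":0,"ty":0,"tz":-4,"rx":0,"ry":0,"rz":0},{"grip":1,"tx":0,"ty":0,"tz":-4,"rx":0,"ry":0,"rz":0},{"grip":1,"tx":0,"ty":0,"tz":-4,"rx":0,"ry":0,"rz":0},{"grip":1,"tx":0,"ty":0,"tz":-4,"rx":0,"ry":0,"rz":0}]'

```text
time: 22.15
tool_pos: [0.5469, -0.0032, 0.2301]
ee_rot: [3.135, 0.207, 0.001]
contact_force: [0.7, -0.3, -0.4]
opening: 0.085
finger_force: 0.0
```

Call:
drive_tool --plan '[{"grip":1,"tx":-2,"ty":3.4,"tz":0,"rx":0,"ry":0,"rz":0},{"grip":1,"tx":-2,"ty":3.4,"tz":0,"rx":0,"ry":0,"rz":0},{"grip":1,"tx":-2,"ty":3.4,"tz":0,"rx":0,"ry":0,"rz":0},{"grip":1,"tx":-2,"ty":3.4,"tz":0,"rx":0,"ry":0,"rz":0},{"grip":1,"tx":-2,"ty":3.4,"tz":0,"rx":0,"ry":0,"rz":0},{"grip":1,"tx":-2,"ty":3.4,"tz":0,"rx":0,"ry":0,"rz":0},{"grip":1,"tx":-2,"ty":3.4,"tz":0,"rx":0,"ry":0,"rz":0},{"grip":1,"tx":-2,"ty":3.4,"tz":0,"rx":0,"ry":0,"rz":0},{"grip":1,"tx":-2,"ty":3.4,"tz":0,"rx":0,"ry":0,"rz":0},{"grip":1,"tx":-2,"ty":3.4,"tz":0,"rx":0,"ry":0,"rz":0},{"grip":1,"tx":0,"ty":3,"tz":0,"rx":0,"ry":0,"rz":0},{"grip":1,"tx":0,"ty":3,"tz":0,"rx":0,"ry":0,"rz":0},{"grip":1,"tx":0,"ty":3,"tz":0,"rx":0,"ry":0,"rz":0},{"grip":1,"tx":0,"ty":0,"tz":0,"rx":0,"ry":0,"rz":0},{"grip":1,"tx":0,"ty":0,"tz":0,"rx":0,"ry":0,"rz":0}]'

```text
time: 23.4
tool_pos: [0.4053, -0.4566, 0.2271]
ee_rot: [-3.134, -0.205, 0.0]
contact_force: [-0.8, 0.5, 0.5]
opening: 0.0852
finger_force: 0.0
```

```bash
python3 - <<'E'
from h import *
im=vision.read_camera("top"); H,S,V=hsvs(im)
P={}
P["ring_cone"]=fitmask((V>185)&(S<125),"ring_cone",proj([[.5476,-.0038,.035]])[0])
P["jar"]=fit(im,"jar",proj([[.529,.135,.06]])[0],z0=.03)
P["box"]=fitmask(((H<=15)|(H>170))&(V<190)&(S>90),"box",proj([[.5655,-.143,.052]])[0],z0=.036,yaws=(0,.13))
big=cv2.resize(im[:,:,::-1],None,fx=4,fy=4,interpolation=cv2.INTER_CUBIC)
for k,(p,e) in P.items(): print(k,p.round(4),round(e,3)); cv2.polylines(big,[np.int32(hulls(M[k],p,dict(jar=.03,box=.036,ring_cone=0)[k])*4+2)],True,(0,255,0),1)
cv2.imwrite("pics/f8.png",cv2.resize(big[480:1160,520:1500],(800,555)))
E
```

```text
ring_cone [ 0.5483 -0.0038  0.3853] 0.369
jar [0.5273 0.1332 0.1909] 0.06
box [ 0.5635 -0.1453  0.1049] 0.096
```

View pics/f8.png

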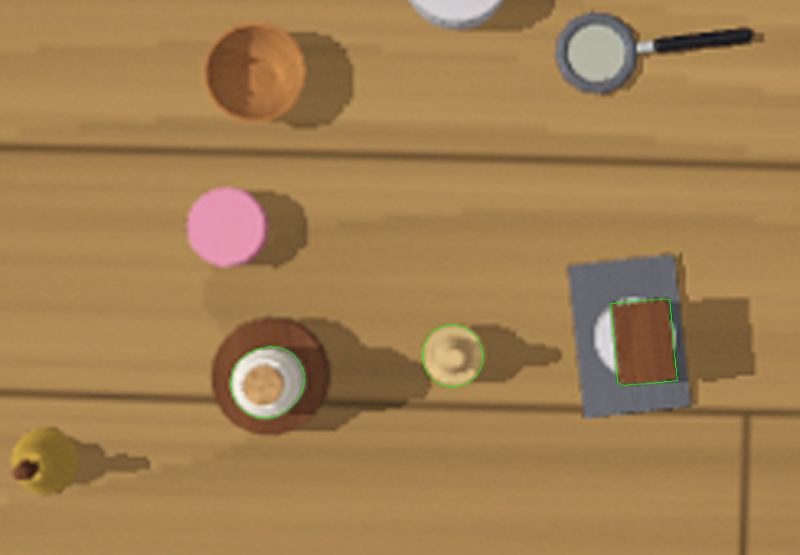

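Final view: jar centred on the plinth (267,383), cone at the midpoint (453,355), box on the tin on the tile (645,341). The bell, bowl and magnifier look where they were and the arm is clear, so I'm handing in.

```bash
python3 -c "
from bench import ticket
print(ticket.finish_job())"
```

```text
the job is handed in; nothing more can be done
None
```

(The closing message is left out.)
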